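Clamp a sample bottle with the cam fixture

TASK

Stand the small sample bottle upright in the V nest of the cam clamp, setting it down gently. Then turn the crank until the follower has gone over the cam's crest and dropped into its flat dwell, so that the clamp stays shut on the bottle by itself when you let go. Work the crank with a light hand, so that the clamp does not shift on the bench, and leave the beaker and the reagent bottle where they stand.

Things in the scene. Friction and masses are not known exactly. Their poses are not given: they have to be found in the camera images.
- fixture: the cam clamp, a 5.4 kg steel plate 140 x 300 x 12 mm standing loose on the bench (over 25 N sideways shifts it). Origin: on the bench under the camshaft axis; +y runs along the follower's rod from camshaft to nest, x across, z up. A grey guard 94 mm square (bolt heads 56 mm above the bench) hides the cam. Along +y: rod collar at 68 mm, guide block 95 to 115 mm (40 mm high), jaw, V block.
- nest (a point): where the bottle's underside centre belongs when it touches both V faces: on the plate's top, 12 mm above the bench, 165 mm along the fixture's +y. The V block (top 42 mm above the bench) stands on the +y side and opens towards the jaw. A bottle set down 3 mm to the -y side of this point stands free of V and open jaw; the closing jaw pushes it home.
- jaw_face (a point): middle of the jaw's face towards the bottle. Sprung jaw, 36 mm wide, top 43 mm above the bench, carried by the follower's rod. Open, it leaves the bottle 6 mm of play in y; shut, it presses on it with about 6 N.
- shaft (a point): point on the vertical camshaft axis, 94 mm above the bench (the height of the handle point). The hub on the crank arm ends 73 mm above the bench. The crank turns endlessly both ways. How the cam is clocked to the crank differs each time and cannot be seen. Clockwise seen from above, the flat dwell comes 1.5 to 4 rad after the start; the other way it is 2.3 to 4.8 rad.
- handle (a point): centre of the crank's grey plastic upright handle: a freely spinning sleeve 22 mm in diameter, 50 mm tall (68 to 118 mm above the bench, this point at 94), 60 mm from the shaft axis on a flat steel arm (top 66 mm). The hand need not turn with the crank. At the start the arm may point any way.
- crank: the crank arm; origin on the bench under the camshaft axis, x towards the handle, z up. Clockwise it first turns freely, then climbs for about 1 rad needing 3 to 8 N at the handle, to a crest; past that it pulls ahead by itself (up to 5 N) for 0.38 rad into the flat, then resists for 0.38 rad to a second crest. Let go between the crests it settles in the flat; before the first it springs back open.
- collar (a point): top of the dark collar, 22 mm in diameter, on the follower's rod between guard and guide block. In the fixture's frame its y is 68 mm with the clamp open, rises to about 81.8 mm on the crest and drops back to 79.6 mm in the flat dwell.
- sample_mid (a point): centre (42.5 mm above the underside) of the loose sample bottle, about 90 g: an upright white cylinder 32 mm in diameter up to 66 mm, then a grey cap 29 mm in diameter; 85 mm tall in all. The only small bottle within reach.
- sample: the same sample bottle; origin at the centre of its underside, z up along its axis.
- beaker: bystander: an open glass beaker, 66 mm in diameter and 85 mm tall; origin at the centre of its underside.
- reagent: bystander: a white reagent bottle, 66 mm in diameter and 170 mm tall; origin at the centre of its underside.
Not all that is in view belongs to the job. Leave any pink look-alike of the sample alone.

How it is judged:
On the way:
1. the sample bottle stands in the open nest, let go (horizontal distance between sample_mid and nest below 0.009 m and height (world z) of sample_mid below 0.0575 m and angle between sample_mid's own z axis and vertical below 0.08 rad and y of collar in the frame of fixture below 0.072 m and contact force between the fingers and sample below 0.1 N), for 0.2 s.
At the end, for the whole second after the job is handed in: The sample bottle stands upright in the nest within 4 mm of its point and at rest, gripped by the clamp (total contact force between them above 4 N); the follower rests in the flat dwell (collar between 78.5 and 81 mm along the fixture's y) with the crank let go (horizontal distance between sample_mid and nest below 0.004 m and height (world z) of sample_mid below 0.0575 m and angle between sample_mid's own z axis and vertical below 0.08 rad and y of collar in the frame of fixture between 0.0785 and 0.081 m and contact force between sample and fixture above 4 N and linear speed of sample below 0.01 m/s); the robot touches nothing.
It fails at once if the beaker or the reagent bottle was moved by more than 20 mm (distance of any of beaker, reagent from where it was at the start of the episode above 0.02 m).
It fails at once if the sample bottle was pressed against the fixture with more than 35 N (contact force between sample and fixture above 35 N).
It fails at once if the cam clamp was shoved more than 8 mm out of its place (distance of shaft from where it was at the start of the episode above 0.008 m).
It also fails if it takes over 72 s, if anything falls off the work surface, if the arm or the gripper's body presses on something with over 40 N, if the wrist force passes 120 N, or if a joint passes its speed limit or range.

ROBOT

A 6-joint arm with a two-finger parallel gripper is mounted at the origin on the work surface. World frame = base frame: x ahead of the robot, y to its left, z up, the work surface at z = 0. Lengths are in m, angles in rad, forces in N, time in s.
With the tool pointing down it reaches from about 0.275 to 0.85 m from the base axis. Payload 5.2 kg.
Tool frame: the origin (TCP) lies midway between the tips of the shut fingers; the grasp point (between the pads) lies 19 mm behind it; z points along the fingers, x is the direction in which the jaws open and shut, and the axes are right-handed (so a half turn about z gives the same grasp; the last joint's range is limited). The gripper opens to 85 mm and grips with 20 to 120 N. Pads are 22 mm wide; open, the fingers measure 114 mm over their backs; the gripper's body (76 mm by 85 mm) begins 54 mm behind the grasp point. The pads swing forward as they close: fully open they stand 13 mm farther back than shut.
Start: joints at [-1.326, 0.259, 1.535, -0, 1.348, -0.203], TCP at [0.238, -0.496, 0.231] pointing down, gripper open.
Joint ranges: [-3.14, 3.14], [-0.91, 2.08], [0.19, 2.58], [-1.22, 4.36], [0.22, 2.71], [-3.12, 3.12]. Speed limits (rad/s): [2.57, 2.57, 3.14, 3.14, 3.14, 3.14].

INTERFACE

Orientations are given as a unit quaternion [x, y, z, w].
In Python, from bench import sense, capture, camera_info, hand_in gives the robot as it stands. The module is installed in compiled form; this text tells all that it offers.
- The arm moves only by the shell command python3 -m pendant 'ROWS' [OPENING] [FORCE]. ROWS is JSON, one flat list of numbers, 4 for each row, row after row: the shift along the world's x, y, z in cm, then the turn about the world's z in degrees. A call has 1 to 12 rows; each row is the pose to reach, as a shift and turn from the pose measured when the call began; what a row does not reach only later rows make up. A row lasts 1/10 s, in which the tool goes at most 50 mm and 8.59 degrees, less where a joint would pass 70% of its speed; a pose out of reach is approached as far as the arm can. A call with a gripper value outside its range is refused whole. OPENING is the opening, from 0 (shut) to 1 (fully open), set as the call begins (- or left out, the last holds). The fingers move at their own pace and stop on an object; FORCE is the grip in N (left out, the last holds). Time passes only in rows, so rows that repeat a pose let the fingers close. It gives the time, the measured TCP pose, the force and the opening at its end, in the units of the state.
- sense(): the state, without advancing time (a new reading comes with each control period).
- capture(name): name is "side" or "top" or "wrist"; returns the picture (420x560x3 uint8, blue, green, red); there is no depth.
- camera_info(name): a dict with "fov_y" (degrees; the focal length in pixels is half the picture's height over the tangent of half this angle, whatever the lens; pixels are square), "cx", "cy" (the principal point, pixels), "eye" and "orientation" of the camera in the world; the wrist camera has in their place "T_tool_cam" (4x4, takes a point from camera to tool coordinates, whose origin is the TCP and whose axes are the tool frame's). Camera axes: x right, y down, z forward; pixel columns grow to the right and rows downward; lengths in m; the calibration is good to about 2 mm. A picture is of the moment at which its call begins: read the wrist's pose just before it. camera_info takes no time and is no camera call.
- hand_in(): hands the job in, once; it reports no verdict.
The state is a dict: "time_s": time; "joint_pos": joint angles; "dq": joint speeds; "joint_torque": joint torques, N m; "position": TCP position; "orientation": TCP orientation; "force": force on the tool from outside, world axes, zero at the start; "moment": the same for the moment, N m; "width": finger opening in m.
Only numpy, scipy, OpenCV 4.12 (cv2) and the standard library are available. Lean on these libraries where they do the work, as an engineer would, in place of code of your own. Each camera call takes 0.05 s, during which the arm holds its last target. There are 200 camera calls.

## Working session

There is one attempt and no reset: what is moved stays moved. The work goes in short steps, Python scripts to look and compute and a shell command to move; the robot and the scene stay as the last step left them, time stands still between calls to the robot, and variables do not carry over. Pictures are saved under pics/ and viewed, about 8 in all and at most 12, crops included, and the job is handed in when it is done.

```bash
mkdir -p pics
cat > h.py <<'E'
import numpy as np, cv2
from scipy.spatial.transform import Rotation as R
from bench import sense, capture, camera_info, hand_in
def cam(name, s=None):
    c=camera_info(name); f=210/np.tan(np.radians(c["fov_y"])/2)
    if name=="wrist":
        s=s or sense(); T=np.array(c["T_tool_cam"]); Rt=R.from_quat(s["orientation"]).as_matrix()
        M=Rt@T[:3,:3]; e=Rt@T[:3,3]+np.array(s["position"])
    else:
        o=np.array(c["orientation"]); M=R.from_quat(o).as_matrix() if o.size==4 else o.reshape(3,3); e=np.array(c["eye"])
    return f,c["cx"],c["cy"],M,e
def ray(C,u,v,z):
    f,cx,cy,M,e=C; d=M@np.array([(u-cx)/f,(v-cy)/f,1]); return e+d*(z-e[2])/d[2]
def proj(C,p):
    f,cx,cy,M,e=C; q=M.T@(np.array(p)-e); return q[0]/q[2]*f+cx, q[1]/q[2]*f+cy
E
python3 - <<'E'
from h import *
for n in ("top","side"):
    cv2.imwrite(f"pics/{n}0.png",capture(n)); print(n,camera_info(n))
print(camera_info("wrist")); print(sense())
E
```

```text
top {'fov_y': 45.35240724137456, 'cx': 281.13803245371435, 'cy': 208.55837334466383, 'eye': array([0.36444848, 0.01327669, 1.12934064]), 'orientation': array([-0.69656105,  0.71255363, -0.05709984,  0.0617222 ])}
side {'fov_y': 55.05409810529206, 'cx': 281.0393977964032, 'cy': 210.27071224997326, 'eye': array([0.29812787, 0.53912356, 0.7285649 ]), 'orientation': array([-0.21798805,  0.90768177, -0.35014229,  0.07742986])}
{'fov_y': 71.23379785719476, 'cx': 275.7437319861794, 'cy': 210.99886119131736, 'T_tool_cam': array([[ 9.99998939e-01, -1.20750562e-03,  8.14726826e-04,
         6.76823523e-05],
       [ 8.95777689e-04,  9.50823212e-01,  3.09732816e-01,
        -7.96730036e-02],
       [-1.14866529e-03, -3.09731757e-01,  9.50823285e-01,
        -1.42380781e-01],
       [ 0.00000000e+00,  0.00000000e+00,  0.00000000e+00,
         1.00000000e+00]])}
{'time_s': 0.1, 'joint_pos': array([-1.32580328e+00,  2.59279264e-01,  1.53599131e+00, -6.67951910e-06,
        1.34798001e+00, -2.02816022e-01]), 'dq': array([ 0.00038676, -0.00131856, -0.00258679, -0.00124772, -0.00021081,
        0.00073524]), 'joint_torque': array([ 2.85238457e-03, -4.46971428e+01, -2.91246629e+01, -1.02836709e-04,
        6.22819149e-03,  2.28041159e-05]), 'position': array([ 0.23803879, -0.49529264,  0.2305458 ]), 'orientation': array([ 8.46460876e-01, -5.32450278e-01, -6.00651644e-04, -5.71326178e-04]), 'force': array([-0.20251468,  0.55837237,  0.11841049]), 'moment': array([-0.00674143,  0.01444631,  0.07707682]), 'width': 0.08533015163726924}
```

View pics/top0.png

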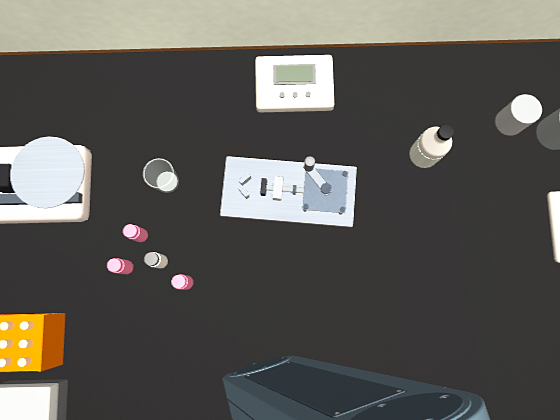

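View pics/side0.png

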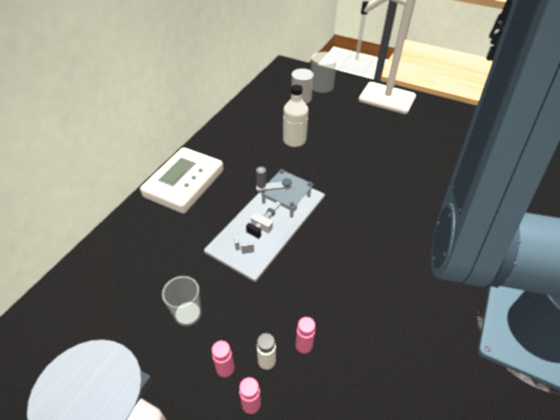

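The top view shows the sample (white, grey cap) at about (153,259), ringed by pink look-alikes at (135,232), (120,265) and (182,282). The beaker is at (160,175) and the reagent bottle at (432,147). The clamp plate's corners are (227,157), (356,165), (353,226) and (221,214), its hub is at (325,188) and its handle top at (310,162).

Run:
```python
from h import *
C=cam("top"); S=cam("side")
def tri(a,b):
    def d(C,u,v): f,cx,cy,M,e=C; w=M@np.array([(u-cx)/f,(v-cy)/f,1]); return e,w/np.linalg.norm(w)
    e1,d1=d(C,*a); e2,d2=d(S,*b); t=np.linalg.lstsq(np.c_[d1,-d2],e2-e1,rcond=None)[0]; p,q=e1+t[0]*d1,e2+t[1]*d2
    return (p+q)/2, np.linalg.norm(p-q)
np.set_printoptions(precision=4,suppress=True)
print("hub",tri((325,188),(287,183)),ray(C,325,188,.073))
print("handle",tri((309.5,161),(261,170)),ray(C,309.5,161,.118))
for n,u,v,z in [("cap",152,259,.085),("pk",131,231,.085),("pk",115,265,.085),("pk",179,282,.085),("beakertop",158,173,.085),("reag base",426,155,.03)]: print(n,ray(C,u,v,z))
print("corners",[ray(C,u,v,.012)[:2] for u,v in [(227,157),(356,165),(353,226),(221,214)]])
im=capture("top"); t=cv2.resize(im[140:300,100:370],None,fx=2.9,fy=2.9,interpolation=cv2.INTER_CUBIC); cv2.imwrite("pics/top1.png",t)
```

```text
hub (array([ 0.5857, -0.0774,  0.0703]), np.float64(0.0027182166565837607)) [ 0.5864 -0.0768  0.073 ]
handle (array([ 0.6342, -0.0431,  0.1182]), np.float64(0.0012855253587386124)) [ 0.6349 -0.043   0.118 ]
cap [0.4419 0.2886 0.085 ]
pk [0.5015 0.334  0.085 ]
pk [0.4313 0.3653 0.085 ]
pk [0.3934 0.2319 0.085 ]
beakertop [0.6251 0.2796 0.085 ]
reag base [ 0.666  -0.3107  0.03  ]
corners [array([0.6773, 0.1402]), array([ 0.6513, -0.1548]), array([ 0.5109, -0.1415]), array([0.545 , 0.1542])]
```

View pics/top1.png

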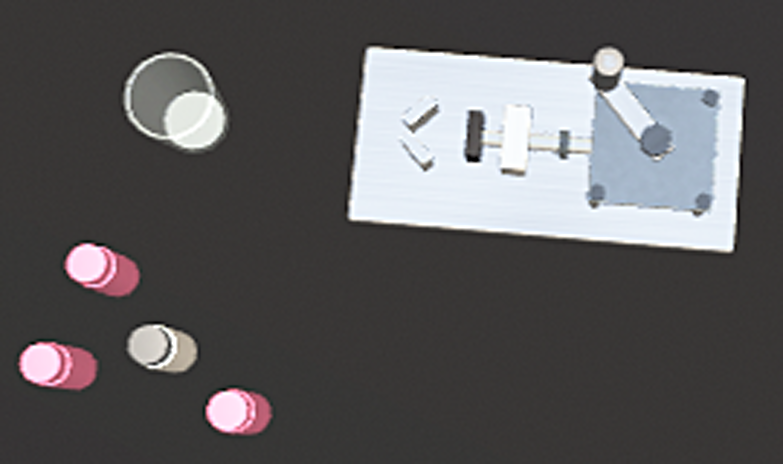

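```bash
python3 -m pendant '[10,15,7,20, 35,52.5,7,58.5, 35,52.5,7,58.5, 35,52.5,7,58.5, 35,52.5,7,58.5, 35,52.5,7,58.5, 35,52.5,7,58.5, 35,52.5,7,58.5, 35,52.5,7,58.5, 35,52.5,7,58.5, 35,52.5,7,58.5, 35,52.5,7,58.5]' 1 20
python3 -m pendant '[0,0,0,0,0,0,0,0,0,0,0,0]'
python3 - <<'E'
from h import *
s=sense(); im=capture("wrist"); cv2.imwrite("pics/w0.png",im); np.save("w0.npy",np.r_[s["position"],s["orientation"]]); print(s["position"],s["orientation"],s["dq"])
E
```

```text
time_s: 1.35
position: [0.5684, 0.0011, 0.2974]
orientation: [0.999, -0.051, -0.001, -0.0]
force: [-0.1, -1.1, 0.6]
width: 0.0852
time_s: 1.65
position: [0.5677, 0.0004, 0.2969]
orientation: [0.999, -0.051, -0.001, 0.0]
force: [-0.1, 1.0, 0.3]
width: 0.0855
[5.67721117e-01 3.92530530e-04 2.96920758e-01] [ 9.98695347e-01 -5.10429645e-02 -1.48351890e-03  1.36342870e-04] [-0.02029271 -0.00973799  0.00517616  0.00191004 -0.00062322  0.00144382]
```

View pics/w0.png

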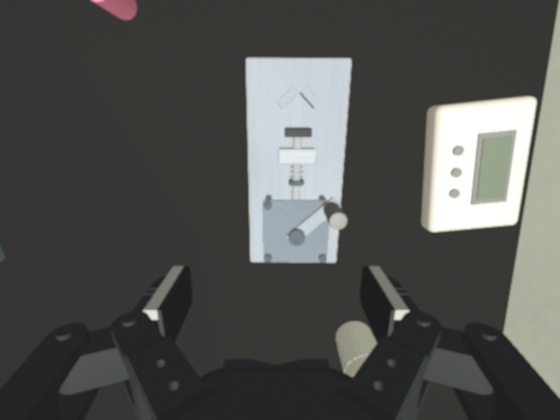

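The wrist view shows the clamp from above: plate corners (247,58), (350,59), (338,263) and (250,263), hub (297,237), handle top (339,221), dark jaw (298,132), V block near (297,95), collar (296,182).

Run:
```python
from h import *
a=np.load("w0.npy"); C=cam("wrist",dict(position=a[:3],orientation=a[3:]))
np.set_printoptions(precision=4,suppress=True)
im=cv2.imread("pics/w0.png"); g=cv2.cvtColor(im,cv2.COLOR_BGR2GRAY)
m=(g>90).astype(np.uint8); m[:,380:]=0; m[:45]=0; m[266:]=0; m[:,:200]=0
m=cv2.morphologyEx(m,cv2.MORPH_CLOSE,np.ones((25,25)))
ct=max(cv2.findContours(m,0,1)[0],key=cv2.contourArea)
q=cv2.approxPolyDP(cv2.convexHull(ct),6,True)[:,0]; print(q)
W=np.array([ray(C,*p,.012)[:2] for p in q]);print(W)
def d(n,u,v,z): p=ray(C,u,v,z); print(n,p[:2]); return p[:2]
h=d("hub",297,236,.073); d("handle",339,220.5,.118)
c=d("collar",296.5,182,.042); j=d("jaw",298,132,.043); gd=d("guide",297,157,.040); v=d("V",298,96,.042)
for x in (c,j,gd,v): print(np.linalg.norm(x-h), np.degrees(np.arctan2(*(x-h))))
t=cv2.resize(im[50:275,230:370],None,fx=2.6,fy=2.6,interpolation=cv2.INTER_CUBIC); cv2.imwrite("pics/w0c.png",t)
```

```text
[[349  57]
 [347 223]
 [336 262]
 [251 262]
 [245  58]]
[[ 0.6782  0.1415]
 [ 0.6692 -0.0904]
 [ 0.6496 -0.1563]
 [ 0.5121 -0.1423]
 [ 0.5427  0.1544]]
hub [ 0.5882 -0.078 ]
handle [ 0.637  -0.0442]
collar [ 0.595  -0.0108]
jaw [0.6023 0.0556]
guide [0.5986 0.023 ]
V [0.6059 0.0994]
0.06756448655408946 5.778806595710596
0.13438536526027633 6.020978475028087
0.10155714187417363 5.852583718882983
0.17831397865388307 5.681038214094789
```

View pics/w0c.png

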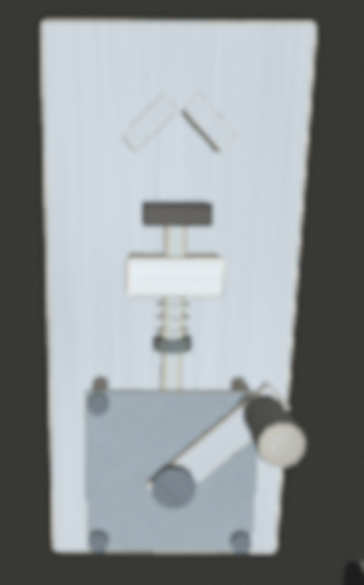

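```bash
python3 -m pendant '[-6,10,-3,0, -12.6,20,-8,0, -12.6,20,-8,0, -12.6,20,-8,0, -12.6,20,-8,0, -12.6,20,-8,0, -12.6,20,-8,0, -12.6,20,-8,0, -12.6,20,-8,0]'
python3 - <<'E'
from h import *
s=sense(); im=capture("wrist"); cv2.imwrite("pics/w1.png",im); np.save("w1.npy",np.r_[s["position"],s["orientation"]]); print(s["position"],s["orientation"],s["dq"])
C=cam("wrist",s); print(proj(C,[.4419,.2886,.085]),proj(C,[.4419,.2886,.066]))
E
```

```text
time_s: 2.6
position: [0.4431, 0.1984, 0.2178]
orientation: [0.999, -0.053, -0.001, 0.0]
force: [-0.1, -0.6, 0.7]
width: 0.0854
[0.4430582  0.19844413 0.21777229] [ 9.98597280e-01 -5.29453487e-02 -5.05649837e-04  7.80170218e-05] [0.00128557 0.00281303 0.0002066  0.00367285 0.00094229 0.00349588]
(np.float64(263.3190003865073), np.float64(103.21278190480004)) (np.float64(264.13548945279916), np.float64(103.98888215821803))
```

View pics/w1.png

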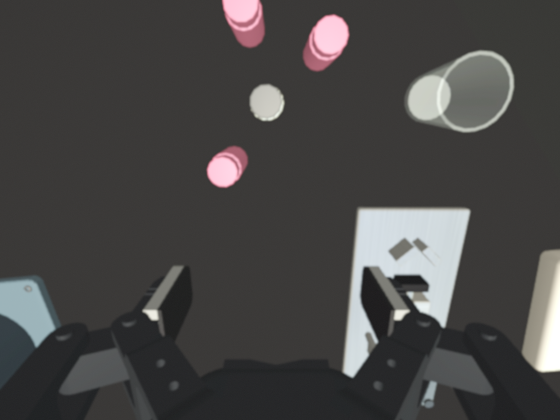

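The sample is directly below at (267,102), with pinks at (243,12), (328,38) and (224,170). There is clear room on both finger sides.

Run:
```python
from h import *
a=np.load("w1.npy"); C=cam("wrist",dict(position=a[:3],orientation=a[3:]))
im=cv2.imread("pics/w1.png"); r=im[75:130,235:300]; g=cv2.cvtColor(r,cv2.COLOR_BGR2GRAY)
ct=max(cv2.findContours((g>110).astype(np.uint8),0,1)[0],key=cv2.contourArea)
(u,v),rad=cv2.minEnclosingCircle(ct); print(u+235,v+75,rad,cv2.boundingRect(ct))
for z in (.085,.066): print(z,ray(C,u+235,v+75,z), rad*(C[4][2]-z)/C[0])
p=ray(C,u+235,v+75,.07); print((p[:2]-a[:2])*100,(0.033-a[2])*100)
```

```text
265.78925704956055 102.39256286621094 18.670804977416992 (15, 9, 35, 37)
0.085 [0.4441446  0.28904164 0.085     ] 0.017523978246976712
0.066 [0.44361627 0.2898368  0.066     ] 0.018734125757898547
[0.06692998 9.1225263 ] -18.477229214921163
```

```bash
python3 -m pendant '[0,4.5,0,0, 0.1,9.1,0,0, 0.1,9.1,-4,0, 0.1,9.1,-8,0, 0.1,9.1,-12,0, 0.1,9.1,-16,0, 0.1,9.1,-18.4,0, 0.1,9.1,-18.4,0, 0.1,9.1,-18.4,0]'
python3 -m pendant '[0,0,0,0,0,0,0,0,0,0,0,0,0,0,0,0,0,0,0,0,0,0,0,0,0,0,0,0,0,0,0,0]' 0.2 20
```

```text
time_s: 3.55
position: [0.4449, 0.2891, 0.034]
orientation: [0.999, -0.054, -0.001, 0.0]
force: [0.4, 0.6, 1.2]
width: 0.0853
time_s: 4.35
position: [0.4453, 0.2894, 0.0349]
orientation: [0.999, -0.053, -0.0, -0.0]
force: [-1.0, 0.0, 6.0]
width: 0.0315
```

```bash
python3 -m pendant '[0,0,4,0, 0,0,9,0, 0,0,14,0, 2,-3,18.3,0, 16,-29.7,18.3,0, 16,-29.7,18.3,0, 16,-29.7,18.3,0, 16,-29.7,18.3,0, 16,-29.7,18.3,0, 16,-29.7,18.3,0, 16,-29.7,18.3,0, 16,-29.7,18.3,0]'
python3 -m pendant '[0,0,0,0,0,0,0,0,0,0,0,0]'
python3 - <<'E'
from h import *
s=sense(); im=capture("wrist"); cv2.imwrite("pics/w2.png",im); np.save("w2.npy",np.r_[s["position"],s["orientation"]]); print(s["position"],s["width"],s["force"])
C=cam("wrist",s); print(proj(C,[.6047,.0835,.042]))
t=cv2.resize(im[20:220,160:400],None,fx=3,fy=3,interpolation=cv2.INTER_CUBIC); cv2.imwrite("pics/w2c.png",t)
E
```

```text
time_s: 5.55
position: [0.6054, -0.0092, 0.217]
orientation: [0.998, -0.055, -0.001, -0.0]
force: [-0.3, 1.4, -1.0]
width: 0.0312
time_s: 5.85
position: [0.6049, -0.0077, 0.2172]
orientation: [0.999, -0.054, -0.001, -0.0]
force: [-0.0, 0.2, -1.5]
width: 0.0316
[ 0.60490539 -0.00766465  0.21717076] 0.03155832152426927 [-0.04595417  0.22932025 -1.49455959]
(np.float64(265.7437810496706), np.float64(103.88667485106049))
```

View pics/w2c.png

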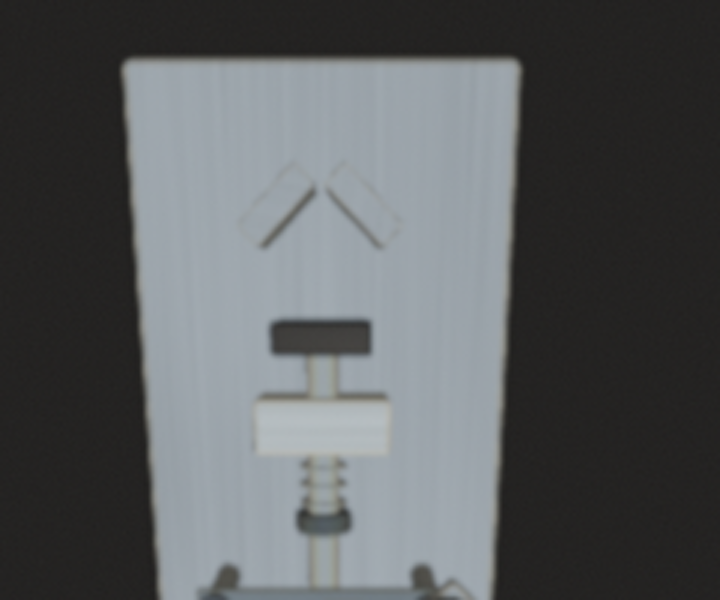

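Run:
```python
from h import *
a=np.load("w2.npy"); C=cam("wrist",dict(position=a[:3],orientation=a[3:]))
print(C[4])
def w(x,y,z): return ray(C,160+x/3,20+y/3,z)[:2]
th=np.radians(5.8); ey=np.array([np.sin(th),np.cos(th)]); 
v=w(321.5,179,.042); j=w(321,322,.043); gn=w(322,400,.040); gs=w(322,455,.04); co=w(324,518,.045)
print("V",v,"nest",v-ey*.0226); print("jaw",j,"nest",j+ey*.022,"w",np.linalg.norm(w(371,322,.043)-w(271,322,.043)))
print("guide",gn,gs,"nest",gn+ey*.050,gs+ey*.070); print("collar nest",co+ey*.097)
for p in [(316,187),(262,245),(328,188),(382,245)]: print(w(*p,.042))
print("edge",w(125,62,.012),w(518,62,.012))
```

```text
[0.61387923 0.07123714 0.35962068]
V [0.60880531 0.10582197] nest [0.60652144 0.08333766]
jaw [0.60329624 0.06057793] nest [0.60551948 0.0824653 ] w 0.034646173990378795
guide [0.60037407 0.03366168] [0.59803356 0.01388848] nest [0.60542689 0.08340571] [0.6051075  0.08353013]
collar nest [0.60606499 0.08795839]
[0.60670103 0.10359769]
[0.58635515 0.08763962]
[0.61063012 0.10285995]
[0.62675939 0.08321949]
edge [0.5444528  0.15384473] [0.68101364 0.13888468]
```

```bash
python3 -m pendant '[0,4.4,0,0, 0.1,8.8,0,0, 0.1,8.8,-4,0, 0.1,8.8,-8,0, 0.1,8.8,-12,0, 0.1,8.8,-14,0, 0.1,8.8,-15.5,0, 0.1,8.8,-16.3,0, 0.1,8.8,-16.3,0, 0.1,8.8,-16.3,0]'
```

```text
time_s: 6.9
position: [0.6064, 0.0805, 0.055]
orientation: [0.999, -0.054, -0.0, -0.0]
force: [0.3, -0.2, -0.2]
width: 0.0313
```

```bash
python3 -m pendant '[-0.05,-0.03,-0.3,0, -0.05,-0.03,-0.5,0, -0.05,-0.03,-0.6,0, -0.05,-0.03,-0.65,0, -0.05,-0.03,-0.65,0]'
```

```text
time_s: 7.4
position: [0.606, 0.0802, 0.0485]
orientation: [0.999, -0.054, -0.0, -0.0]
force: [0.3, 0.0, -1.1]
width: 0.0316
```

```bash
python3 -m pendant '[0,0,-0.1,0, 0,0,-0.15,0, 0,0,-0.2,0,0,0,-0.2,0]'
```

```text
time_s: 7.8
position: [0.6059, 0.0802, 0.0464]
orientation: [0.999, -0.054, -0.0, -0.0]
force: [0.1, 0.2, -1.7]
width: 0.0315
```

```bash
python3 -m pendant '[0,0,-0.05,0, 0,0,-0.1,0, 0,0,-0.1,0]';python3 -m pendant '[0,0,-0.05,0, 0,0,-0.1,0, 0,0,-0.1,0]'
```

```text
time_s: 8.1
position: [0.6059, 0.0802, 0.0456]
orientation: [0.999, -0.054, -0.0, -0.0]
force: [0.3, 0.0, 0.4]
width: 0.0318
time_s: 8.4
position: [0.606, 0.0804, 0.0455]
orientation: [0.999, -0.054, 0.0, -0.001]
force: [-2.6, 0.0, 6.5]
width: 0.0314
```

```bash
python3 -m pendant '[0,0,0,0,0,0,0,0,0,0,0,0,0,0,0,0,0,0,0,0]' 0.65; python3 -m pendant '[0,0,3,0, 0,0,8,0, 0,0,12,0, 0,-5,17,0, 0,-8.8,17,0, 0,-8.8,17,0, 0,-8.8,17,0, 0,-8.8,17,0]'
python3 - <<'E'
from h import *
s=sense(); im=capture("wrist"); cv2.imwrite("pics/w3.png",im); np.save("w3.npy",np.r_[s["position"],s["orientation"]]); print(s["position"],s["width"],s["force"])
C=cam("wrist",s)
for p in ([.6055,.0802,.097],[.5873,-.081,.094]): print(proj(C,p))
im=capture("top"); t1=cv2.resize(im[140:240,200:370],(510,300));
E
```

```text
time_s: 8.9
position: [0.6059, 0.0803, 0.0453]
orientation: [0.999, -0.054, -0.0, -0.001]
force: [-1.1, 0.5, 1.5]
width: 0.0559
time_s: 9.7
position: [0.6053, -0.007, 0.2144]
orientation: [0.999, -0.054, -0.001, -0.001]
force: [0.4, 0.0, 0.2]
width: 0.0557
[ 0.60533983 -0.00702532  0.21438719] 0.05565148098583628 [0.39114809 0.03506331 0.23641812]
(np.float64(264.49601816302624), np.float64(106.36946996761439))
(np.float64(265.91930823533284), np.float64(275.8952046695615))
```

View pics/w3.png

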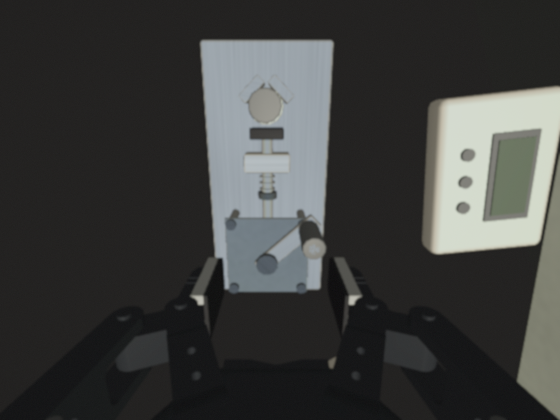

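The bottle stands upright in the nest (cap at 265,106) with the jaw open. The handle top is at (313,247) and the hub at (267,264). I'll cage the handle loosely with the jaw axis tangential and turn the hand along with the crank.

Run:
```python
from h import *
a=np.load("w3.npy"); C=cam("wrist",dict(position=a[:3],orientation=a[3:]))
h=ray(C,313,247.5,.118)[:2]; hub=ray(C,266.5,263.5,.073)[:2]; cap=ray(C,265,105.5,.097)[:2]
th=np.radians(5.8); ey=np.array([np.sin(th),np.cos(th)])
print("handle",h,"hub",hub,"cap",cap,"shaft from nest",np.array([.6058,.0832])-.165*ey)
for s in (hub,np.array([.6058,.0832])-.165*ey): d=h-s; print(np.hypot(*d),np.degrees(np.arctan2(d[1],d[0])))
```

```text
handle [ 0.63497849 -0.04306869] hub [ 0.58757026 -0.07818957] cap [0.60600034 0.080833  ] shaft from nest [ 0.58912571 -0.08095532]
0.05900013985462024 36.53172408999788
0.05948003016720458 39.56579520416036
```

```bash
python3 -m pendant '[3,-3.6,0,103, 3,-3.6,0,103, 3,-3.6,0,103, 3,-3.6,0,103, 3,-3.6,0,103, 3,-3.6,0,103, 3,-3.6,0,103, 3,-3.6,0,103, 3,-3.6,0,103, 3,-3.6,0,103, 3,-3.6,0,103, 3,-3.6,0,103]' 0.55
python3 -m pendant '[0,0,-2,30.5, 0,0,-4,30.5, 0,0,-4,30.5, 0,0,-5,30.5, 0,0,-6,30.5, 0,0,-6,30.5, 0,0,-6,30.5]'; python3 -c "
from h import *
s=sense();print(s['position'],R.from_quat(s['orientation']).as_matrix()[:2,0],s['width'],s['joint_pos'])"
```

```text
time_s: 11.0
position: [0.635, -0.0407, 0.2132]
orientation: [0.66, 0.751, -0.002, -0.001]
force: [0.2, -0.5, -0.8]
width: 0.0471
time_s: 11.7
position: [0.6348, -0.04, 0.1526]
orientation: [0.44, 0.898, -0.002, -0.001]
force: [-0.9, 0.6, 0.3]
width: 0.047
[ 0.63479233 -0.04004117  0.15262113] [-0.61298703  0.79009291] 0.04703210271767685 [-0.23625227  0.47010199  1.42119563 -0.00341547  1.25251726 -2.46581132]
```

```bash
python3 -m pendant '[0.05,-0.3,0,0, 0.05,-0.3,-3,0, 0.05,-0.3,-5.5,0, 0.05,-0.3,-7.2,0, 0.05,-0.3,-8,0, 0.05,-0.3,-8,0, 0.05,-0.3,-8,0]'; python3 -m pendant '[0,0,0,0,0,0,0,0,0,0,0,0,0,0,0,0]' 0.3 20
```

```text
time_s: 12.4
position: [0.6361, -0.0433, 0.0737]
orientation: [0.44, 0.898, -0.002, 0.0]
force: [-0.3, -0.4, 0.2]
width: 0.0467
time_s: 12.8
position: [0.6362, -0.0433, 0.0741]
orientation: [0.44, 0.898, -0.002, 0.0]
force: [-0.3, -0.2, 0.1]
width: 0.0259
```

```bash
cat > wp.py <<'E'
from h import *
import sys
c=np.array([.588,-.079]); s=sense(); p=s["position"]; x=R.from_quat(s["orientation"]).as_matrix()[:2,0]
yaw=np.degrees(np.arctan2(x[1],x[0])); d=p[:2]-c; a=np.degrees(np.arctan2(d[1],d[0])); f=s["force"]
er=d/np.hypot(*d); et=np.array([er[1],-er[0]])
print("t",s["time_s"],"ang %.1f r %.4f yaw %.1f z %.4f Frad %.1f Fcw %.1f Fz %.1f w %.4f"%(a,np.hypot(*d),yaw,p[2],f[:2]@er,f[:2]@et,f[2],s["width"]),"q6 %.2f"%s["joint_pos"][5])
if len(sys.argv)>1:
    for t in eval(sys.argv[1]):
        q=c+.06*np.array([np.cos(np.radians(t)),np.sin(np.radians(t))])-p[:2]
        print("%g,%.2f,%.2f,%.2f,%.1f"%(t,*(q*100),(.074-p[2])*100,(t+90-yaw+180)%360-180))
E
python3 wp.py 'range(30,-30,-6)'
```

```text
t 12.8 ang 36.5 r 0.0600 yaw 127.8 z 0.0741 Frad -0.4 Fcw -0.1 Fz 0.1 w 0.0259 q6 -2.47
30,0.37,-0.57,-0.01,-7.8
24,0.66,-1.13,-0.01,-13.8
18,0.88,-1.71,-0.01,-19.8
12,1.04,-2.32,-0.01,-25.8
6,1.14,-2.94,-0.01,-31.8
0,1.18,-3.57,-0.01,-37.8
-6,1.14,-4.19,-0.01,-43.8
-12,1.04,-4.81,-0.01,-49.8
-18,0.88,-5.42,-0.01,-55.8
-24,0.66,-6.01,-0.01,-61.8
```

```bash
python3 -m pendant '[0.37,-0.57,0,-7.8, 0.66,-1.13,0,-13.8, 0.88,-1.71,0,-19.8, 1.04,-2.32,0,-25.8, 1.14,-2.94,0,-31.8]'; python3 wp.py 'range(0,-42,-6)'
```

```text
time_s: 13.3
position: [0.6477, -0.0725, 0.0741]
orientation: [0.671, 0.742, -0.001, -0.0]
force: [0.4, 1.2, -0.1]
width: 0.0257
t 13.3 ang 6.2 r 0.0601 yaw 95.7 z 0.0741 Frad 0.5 Fcw -1.1 Fz -0.1 w 0.0257 q6 -1.95
0,0.03,-0.65,-0.01,-5.7
-6,-0.01,-1.28,-0.01,-11.7
-12,-0.10,-1.90,-0.01,-17.7
-18,-0.27,-2.50,-0.01,-23.7
-24,-0.49,-3.09,-0.01,-29.7
-30,-0.78,-3.65,-0.01,-35.7
-36,-1.12,-4.18,-0.01,-41.7
```

Smooth, with about 1 N of free-turn resistance. Continuing.

```bash
python3 -m pendant '[0.03,-0.65,0,-5.7, -0.01,-1.28,0,-11.7, -0.1,-1.9,0,-17.7, -0.27,-2.5,0,-23.7]'; python3 wp.py 'range(-24,-60,-6)'
```

```text
time_s: 13.7
position: [0.6456, -0.0953, 0.0742]
orientation: [0.81, 0.586, 0.0, -0.002]
force: [2.4, 7.4, -0.3]
width: 0.0258
t 13.7 ang -15.8 r 0.0598 yaw 71.8 z 0.0742 Frad 0.3 Fcw -7.8 Fz -0.3 w 0.0258 q6 -1.57
-24,-0.28,-0.81,-0.02,-5.8
-30,-0.56,-1.37,-0.02,-11.8
-36,-0.90,-1.90,-0.02,-17.8
-42,-1.30,-2.38,-0.02,-23.8
-48,-1.74,-2.83,-0.02,-29.8
-54,-2.23,-3.22,-0.02,-35.8
```

```bash
python3 -m pendant '[-0.14,-0.4,0,-3, -0.28,-0.81,0,-5.8, -0.42,-1.1,0,-9, -0.56,-1.37,0,-11.8]'; python3 wp.py 'range(-33,-60,-3)'
```

```text
time_s: 14.1
position: [0.6409, -0.107, 0.0742]
orientation: [0.867, 0.499, 0.002, -0.002]
force: [4.0, 5.9, -1.3]
width: 0.0258
t 14.1 ang -27.9 r 0.0599 yaw 59.9 z 0.0742 Frad 0.8 Fcw -7.1 Fz -1.3 w 0.0258 q6 -1.39
-33,-0.26,-0.46,-0.02,-2.9
-36,-0.44,-0.72,-0.02,-5.9
-39,-0.63,-0.97,-0.02,-8.9
-42,-0.83,-1.21,-0.02,-11.9
-45,-1.05,-1.44,-0.02,-14.9
-48,-1.28,-1.65,-0.02,-17.9
-51,-1.51,-1.86,-0.02,-20.9
-54,-1.76,-2.05,-0.02,-23.9
-57,-2.02,-2.23,-0.02,-26.9
```

```bash
python3 -m pendant '[-0.26,-0.46,0,-2.9, -0.44,-0.72,0,-5.9, -0.63,-0.97,0,-8.9, -0.83,-1.21,0,-11.9, -1.05,-1.44,0,-14.9]'; python3 wp.py 'range(-48,-80,-3)'
```

```text
time_s: 14.6
position: [0.6315, -0.1203, 0.0742]
orientation: [0.924, 0.382, 0.003, -0.002]
force: [4.4, 3.9, -2.0]
width: 0.0255
t 14.6 ang -43.5 r 0.0600 yaw 44.9 z 0.0742 Frad 0.5 Fcw -5.9 Fz -2.0 w 0.0255 q6 -1.15
-48,-0.33,-0.33,-0.02,-2.9
-51,-0.57,-0.53,-0.02,-5.9
-54,-0.82,-0.73,-0.02,-8.9
-57,-1.08,-0.90,-0.02,-11.9
-60,-1.35,-1.07,-0.02,-14.9
-63,-1.62,-1.22,-0.02,-17.9
-66,-1.91,-1.35,-0.02,-20.9
-69,-2.20,-1.47,-0.02,-23.9
-72,-2.49,-1.58,-0.02,-26.9
-75,-2.79,-1.67,-0.02,-29.9
-78,-3.10,-1.74,-0.02,-32.9
```

```bash
python3 -m pendant '[-0.33,-0.33,0,-2.9, -0.57,-0.53,0,-5.9, -0.82,-0.73,0,-8.9, -1.08,-0.9,0,-11.9, -1.35,-1.07,0,-14.9]'; python3 wp.py 'range(-63,-95,-3)'
```

```text
time_s: 15.1
position: [0.6184, -0.1307, 0.0741]
orientation: [0.966, 0.258, 0.004, -0.002]
force: [2.5, 1.0, -1.0]
width: 0.0256
t 15.1 ang -59.6 r 0.0600 yaw 29.9 z 0.0741 Frad 0.4 Fcw -2.6 Fz -1.0 w 0.0256 q6 -0.91
-63,-0.31,-0.17,-0.01,-2.9
-66,-0.60,-0.31,-0.01,-5.9
-69,-0.89,-0.43,-0.01,-8.9
-72,-1.18,-0.54,-0.01,-11.9
-75,-1.48,-0.62,-0.01,-14.9
-78,-1.79,-0.70,-0.01,-17.9
-81,-2.10,-0.75,-0.01,-20.9
-84,-2.41,-0.80,-0.01,-23.9
-87,-2.72,-0.82,-0.01,-26.9
-90,-3.04,-0.83,-0.01,-29.9
-93,-3.35,-0.82,-0.01,-32.9
```

Resistance is falling, so the crest is close. Small steps now.

```bash
python3 -m pendant '[-0.31,-0.17,0,-2.9, -0.6,-0.31,0,-5.9]'; python3 wp.py; python3 -m pendant '[-0.31,-0.1,0,-3,-0.6,-0.18,0,-6]';  python3 wp.py 'range(-75,-99,-3)'
```

```text
time_s: 15.3
position: [0.6125, -0.1338, 0.0741]
orientation: [0.978, 0.206, 0.004, -0.002]
force: [0.1, 0.2, -0.2]
width: 0.0257
t 15.3 ang -65.9 r 0.0601 yaw 23.8 z 0.0741 Frad -0.2 Fcw -0.1 Fz -0.2 w 0.0257 q6 -0.82
time_s: 15.5
position: [0.6063, -0.1357, 0.0742]
orientation: [0.988, 0.154, 0.005, -0.001]
force: [0.7, -0.2, 1.3]
width: 0.0257
t 15.5 ang -72.1 r 0.0596 yaw 17.7 z 0.0742 Frad 0.4 Fcw -0.6 Fz 1.3 w 0.0257 q6 -0.72
-75,-0.28,-0.13,-0.02,-2.7
-78,-0.59,-0.20,-0.02,-5.7
-81,-0.90,-0.26,-0.02,-8.7
-84,-1.21,-0.30,-0.02,-11.7
-87,-1.52,-0.32,-0.02,-14.7
-90,-1.83,-0.33,-0.02,-17.7
-93,-2.15,-0.32,-0.02,-20.7
-96,-2.46,-0.30,-0.02,-23.7
```

```bash
python3 -m pendant '[-0.28,-0.13,0,-2.7, -0.59,-0.2,0,-5.7]'; python3 wp.py; python3 -m pendant '[-0.31,-0.06,0,-3,-0.62,-0.1,0,-6]';  python3 wp.py 'range(-87,-105,-3)'
```

```text
time_s: 15.7
position: [0.6013, -0.1377, 0.0745]
orientation: [0.995, 0.103, 0.006, -0.001]
force: [5.3, 1.0, -3.0]
width: 0.0254
t 15.7 ang -77.2 r 0.0601 yaw 11.9 z 0.0745 Frad 0.2 Fcw -5.4 Fz -3.0 w 0.0254 q6 -0.62
time_s: 15.9
position: [0.5967, -0.1387, 0.0746]
orientation: [0.999, 0.05, 0.008, -0.0]
force: [5.6, 1.0, -4.6]
width: 0.0261
t 15.9 ang -81.7 r 0.0603 yaw 5.7 z 0.0746 Frad -0.2 Fcw -5.7 Fz -4.6 w 0.0261 q6 -0.52
-87,-0.56,-0.03,-0.06,-2.7
-90,-0.87,-0.03,-0.06,-5.7
-93,-1.19,-0.03,-0.06,-8.7
-96,-1.50,-0.00,-0.06,-11.7
-99,-1.81,0.04,-0.06,-14.7
-102,-2.12,0.10,-0.06,-17.7
```

Run:
```python
from h import *
a=capture("side"); b=capture("top"); w=capture("wrist")
cv2.imwrite("s4.png",a);cv2.imwrite("t4.png",b);cv2.imwrite("wr4.png",w)
A=cv2.resize(a[140:290,190:340],(400,400),interpolation=cv2.INTER_CUBIC); B=cv2.resize(b[140:240,210:370],(400,250),interpolation=cv2.INTER_CUBIC)
o=np.zeros((600,800,3),np.uint8); o[:400,:400]=A; o[:250,400:]=B; o[250:550,400:]=cv2.resize(w,(400,300)); cv2.imwrite("pics/m4.png",o)
```

```text
(no output)
```

View pics/m4.png

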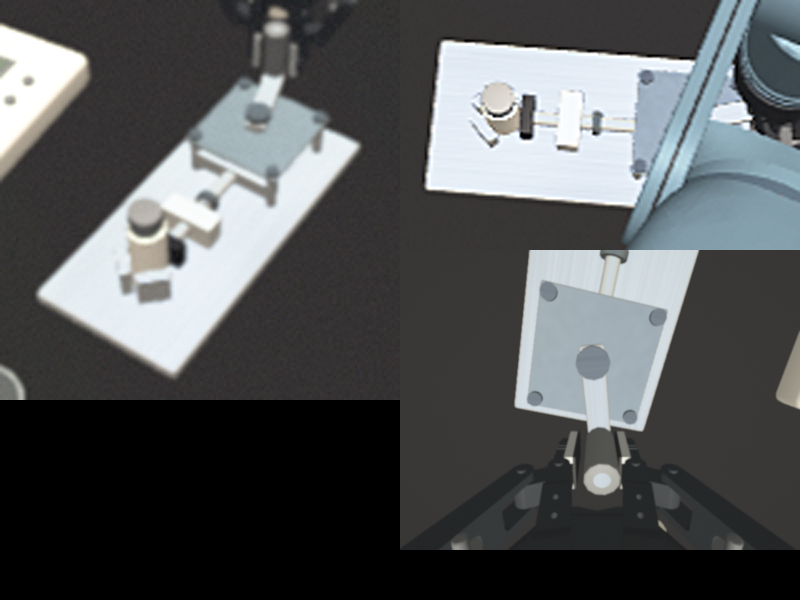

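```bash
cat > col.py <<'E'
from h import *
import sys
def prof(im,C,lo=.052,hi=.094):
    # grey profile along the rod at collar-top height
    th=np.radians(5.8); ey=np.array([np.sin(th),np.cos(th)]); ex=np.array([ey[1],-ey[0]]); o=np.array([.5885,-.079])
    g=cv2.cvtColor(im,cv2.COLOR_BGR2GRAY).astype(np.float32); ys=np.arange(lo,hi,.0002); P=[]
    for x in np.linspace(-.009,.009,13):
        uv=np.array([proj(C,[*(o+ey*y+ex*x),.042]) for y in ys],np.float32)
        P.append(cv2.remap(g,uv[:,0].reshape(1,-1),uv[:,1].reshape(1,-1),cv2.INTER_CUBIC)[0])
    p=np.mean(P,0); w=np.clip(np.percentile(p,60)-p-15,0,None)
    i=w.argmax(); k=abs(np.arange(len(w))-i)<45; return (ys*w)[k].sum()/w[k].sum()*1000
if __name__=="__main__":
    for n,files in (("top",["pics/top0.png",sys.argv[1]]),("side",["pics/side0.png",sys.argv[2]])):
        C=cam(n); y=[prof(cv2.imread(f),C) for f in files]; print(n,y,"collar y",68+y[1]-y[0])
E
python3 col.py t4.png s4.png
```

```text
top [np.float64(68.03381071219947), np.float64(80.85282236140023)] collar y 80.81901164920076
side [np.float64(72.60289074713369), np.float64(85.36796115529728)] collar y 80.7650704081636
```

Both views put the collar at 80.8 mm, between the flat and a crest, and the crank is resisting. I'll ease back about 8° and measure again.

```bash
python3 wp.py '[-78,-74]'; python3 -m pendant '[0.38,0.05,-0.06,3, 0.78,0.14,-0.06,8,0.78,0.14,-0.06,8]'; python3 wp.py '[-66,-62,-70,-78]'
python3 - <<'E'
from h import *
cv2.imwrite("s5.png",capture("side"));cv2.imwrite("t5.png",capture("top"))
E
python3 col.py t5.png s5.png
```

```text
t 16.05 ang -82.6 r 0.0602 yaw 5.9 z 0.0745 Frad 0.3 Fcw -3.6 Fz -2.4 w 0.0257 q6 -0.52
-78,0.47,0.10,-0.05,6.1
-74,0.87,0.20,-0.05,10.1
time_s: 16.35
position: [0.6038, -0.1373, 0.074]
orientation: [0.993, 0.122, 0.006, -0.001]
force: [-0.1, 0.2, -0.4]
width: 0.026
t 16.35 ang -74.9 r 0.0604 yaw 14.0 z 0.0740 Frad -0.2 Fcw -0.0 Fz -0.4 w 0.0260 q6 -0.66
-66,0.87,0.35,-0.00,10.0
-62,1.24,0.53,-0.00,14.0
-70,0.48,0.19,-0.00,6.0
-78,-0.33,-0.04,-0.00,-2.0
top [np.float64(68.03381071219947), np.float64(79.88334369494258)] collar y 79.84953298274313
side [np.float64(72.60289074713369), np.float64(84.72356030057861)] collar y 80.12066955344493
```

Collar now about 79.9 mm with no force, so it is in or near the flat. Releasing and backing off upward.

```bash
python3 -m pendant '[0,0,0,0,0,0,0,0,0,0,0,0,0,0,0,0,0,0,0,0]' 0.6; python3 wp.py; python3 -m pendant '[0,0,2,0, 0,0,5,0, 0,0,8,0, 0,0,12,0, 0,-4,16,0, 0,-8,16,0, 0,-12,16,0, 0,-12,16,0,0,-12,16,0,0,-12,16,0]'
python3 - <<'E'
from h import *
a=capture("side"); b=capture("top"); cv2.imwrite("s6.png",a);cv2.imwrite("t6.png",b)
s=sense(); w=capture("wrist"); C=cam("wrist",s); print(s["position"])
o=np.zeros((600,800,3),np.uint8); o[:400,:400]=cv2.resize(a[140:290,190:340],(400,400),interpolation=cv2.INTER_CUBIC); o[:250,400:]=cv2.resize(b[140:240,210:370],(400,250),interpolation=cv2.INTER_CUBIC); o[250:550,400:]=cv2.resize(w,(400,300)); cv2.imwrite("pics/m6.png",o)
E
python3 col.py t6.png s6.png
```

```text
time_s: 16.95
position: [0.6032, -0.1373, 0.0739]
orientation: [0.993, 0.12, 0.006, -0.001]
force: [-0.3, 0.9, 0.2]
width: 0.0511
t 16.95 ang -75.4 r 0.0603 yaw 13.8 z 0.0739 Frad -0.9 Fcw 0.1 Fz 0.2 w 0.0511 q6 -0.65
time_s: 17.95
position: [0.603, -0.2562, 0.2335]
orientation: [0.993, 0.12, 0.006, -0.002]
force: [-0.1, 0.0, 0.3]
width: 0.051
[ 0.60326971 -0.25583186  0.23379316]
top [np.float64(68.03381071219947), np.float64(79.89128260831824)] collar y 79.85747189611878
side [np.float64(72.60289074713369), np.float64(84.74739598224343)] collar y 80.14450523510975
```

View pics/m6.png

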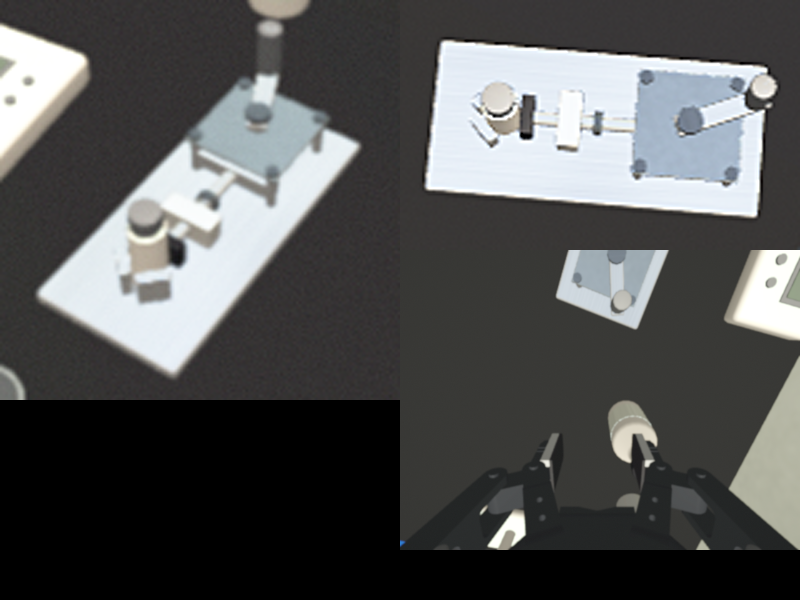

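The crank is let go with its handle at top pixel (355,174). The jaw is against the bottle, which stands upright in the V. Final stability check with numbers only.

```bash
python3 -m pendant '[0,0,0,0,0,0,0,0,0,0,0,0,0,0,0,0,0,0,0,0,0,0,0,0,0,0,0,0,0,0,0,0]' | head -1
python3 - <<'E'
from h import *
b=capture("top"); a=capture("side"); cv2.imwrite("t7.png",b); cv2.imwrite("s7.png",a)
C=cam("top"); h=ray(C,355.2,173.6,.118); hub=ray(C,210+290/2.5,140+120/2.5,.073); cap=ray(C,210+99/2.5,140+95/2.5,.097)
d=h-hub; print("handle ang",np.degrees(np.arctan2(d[1],d[0])),np.hypot(*d[:2]),"cap",cap[:2],"hub",hub[:2])
t6=cv2.imread("t6.png"); t0=cv2.imread("pics/top0.png")
print("change t6->t7",np.abs(cv2.absdiff(b,t6)).max(2)[140:240,210:370].max())
def m(x,y,w,hh,pad=8):
    T=t0[y:y+hh,x:x+w]; r=cv2.matchTemplate(b[y-pad:y+hh+pad,x-pad:x+w+pad],T,5); _,v,_,l=cv2.minMaxLoc(r); return v,l[0]-pad,l[1]-pad
print("beaker",m(138,150,48,48),"reagent",m(405,118,55,55),"plate corner L",m(212,148,25,25),"bolts",m(296,195,65,40))
E
python3 col.py t7.png s7.png
```

```text
time_s: 18.9
handle ang -71.28221122211164 0.06056638418854365 cap [0.60667942 0.08308461] hub [ 0.58639872 -0.0789756 ]
change t6->t7 5
beaker (0.9998769164085388, 0, 0) reagent (0.33108097314834595, 7, -8) plate corner L (0.9999319911003113, 0, 0) bolts (0.9998186230659485, 0, 0)
top [np.float64(68.03381071219947), np.float64(79.90121266715279)] collar y 79.86740195495331
side [np.float64(72.60289074713369), np.float64(84.73434563979636)] collar y 80.13145489266266
```

```bash
python3 -c "
from h import *
print(hand_in())"
```

```text
the job is handed in; nothing more can be done
None
```

I stood the sample bottle in the open nest and cranked the clamp shut clockwise. I let go of the crank and moved the hand clear before handing in at about 19 s. No verdict was reported.

**Crank:** I worked it with a loose cage of the fingers. The highest handle force I read was about 8 N. I first went slightly past the flat (collar 80.8 mm, crank resisting), so I eased back about 8° until the force was zero, then released.

**Last checks:**
- **Collar:** the top camera gave 79.9 mm and the side camera 80.1 mm, both inside the 78.5–81 mm window. Neither changed over a second.
- **Bottle:** the cap measured within about 1 mm of my estimate of the nest point. It looked upright in the pictures.
- **Clamp and beaker:** no shift visible in the top view.

**Not confirmed:**
- **Reagent bottle:** the arm covered it in the last top view, so that match failed. The last wrist picture shows it standing, and I felt no contact near it.
- **Grip on the bottle:** I could not measure the clamp's gripping force directly.

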